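Put a rinsed lab bottle and its cap up to dry

TASK

Put the rinsed white bottle and its dark grey cap up to dry: turn the bottle mouth down over the tall peg of the round stand and lower it until its rim sits flat on the stand's base before you let go, and set the cap, open side down, level over the short stub of the square stand so that it rests on the stub's top. Either may go first; leave the tube rack, the beaker and the amber jar where they stand.

Things in the scene. Friction and masses are not known exactly. Their poses are not given: they have to be found in the camera images.
- bottle: White plastic wide-mouth bottle lying on the rest. Round, 150 mm long: body 54 mm outer diameter up to 112 mm from its closed bottom, cone shoulder to 124 mm, then a neck of 42 mm outer, 36 mm inner diameter up to the open mouth at 150 mm. Wall 3 mm, 90 g. Origin: centre of the outside of the closed bottom; z runs along the axis to the mouth (straight down once inverted).
- bottle_mouth (a point): Centre of the bottle's open mouth, in the plane of its rim.
- rest: Fixed draining rest: light grey base plate 96 x 64 x 6 mm, two steel rods of 8 mm diameter, 36 mm apart, along its x, tops 39 mm above the bench. The bottle lies on them level along x, mouth to +x, axis 60 mm above the bench; some 25 mm of its closed end overhang the rods. Fingers fit beside the rods. Origin: on the bench, about 70 mm from the bottle's bottom.
- cap: Dark grey plastic screw cap of the bottle, hollow, lying open side down on the bench: 54 mm outer diameter, 28 mm high, wall and roof 4 mm (inside 46 mm diameter, 24 mm deep), about 30 g. Origin: centre of its open rim (underside); z points to its closed top.
- bottle_stand: Fixed round drying stand: a light grey disc of 96 mm diameter, 10 mm thick, with an upright steel peg of 18 mm diameter (tapering to 10 mm over the last 10 mm) in its middle, tip 110 mm above the bench. Origin: centre of its underside; z up.
- peg_foot (a point): Centre of the peg's foot, on top of the disc, 10 mm above the bench: the centre of the bottle's mouth comes here, within 9 mm or so.
- peg_tip (a point): Tip of the peg, 110 mm above the bench.
- cap_stand: Fixed square drying stand: a light grey plate 88 x 88 x 10 mm with a steel stub of 34 mm diameter (chamfered to 26 mm at the top) in its middle, top 40 mm above the bench. Origin: centre of its underside; z up. With the cap seated, the roof's inside lies on the stub's top and the cap's rim is 16 mm above the bench.
- stub_top (a point): Centre of the top of the stub, 40 mm above the bench.
- tube_rack: Bystander: white tube block 90 x 200 x 45 mm with a few capped glass tubes standing up to 86 mm high. Origin: centre of its underside.
- beaker: Bystander: glass beaker, 70 mm diameter, 85 mm high. Origin: centre of its underside.
- reagent_jar: Bystander: closed amber glass jar, 60 mm diameter, 100 mm high. Origin: centre of its underside.
There are look-alikes about, which are no part of the job. What is shaped like the bottle but brown or purple is not meant.

How it is judged:
On the way:
1. The bottle, still gripped, is lowered mouth down over the peg: rim within 14 mm of the disc, mouth centre within 14 mm of the peg's axis, bottle less than 0.3 rad from straight upside down (contact force between the fingers and bottle above 0.5 N and z of bottle_mouth in the frame of peg_foot below 0.014 m and horizontal distance between bottle_mouth and peg_foot below 0.014 m and angle between bottle's own z axis and vertical above 2.84 rad), for 0.05 s.
At the end, for the whole second after the job is handed in: Bottle upside down on the round stand, at rest: rim within 4 mm of the disc, mouth centre within 12 mm of the peg's axis, upright to 0.1 rad. Cap open side down on the square stand's stub, at rest: rim 20 mm or more below the stub's top, centred to 9 mm, level to 0.1 rad (horizontal distance between bottle_mouth and peg_foot below 0.012 m and z of bottle_mouth in the frame of peg_foot below 0.004 m and angle between bottle's own z axis and vertical above 3.04 rad and linear speed of each of bottle, cap below 0.02 m/s and horizontal distance between cap and stub_top below 0.009 m and z of cap in the frame of stub_top below -0.02 m and angle between cap's own z axis and vertical below 0.1 rad); the robot touches nothing.
It fails at once if the tube rack, the beaker or the amber jar is moved by more than 20 mm (distance of any of tube_rack, beaker, reagent_jar from where it was at the start of the episode above 0.02 m).
It also fails if it takes over 64 s, if anything falls off the work surface, if the arm or the gripper's body presses on something with over 40 N, if the wrist force passes 120 N, or if a joint passes its speed limit or range.

ROBOT

A 7-joint arm with a two-finger parallel gripper is mounted at the origin on the work surface. World frame = base frame: x ahead of the robot, y to its left, z up, the work surface at z = 0. Lengths are in m, angles in rad, forces in N, time in s.
With the tool pointing down it reaches from about 0.35 to 0.9 m from the base axis. Payload 8.1 kg.
Tool frame: the origin (TCP) lies on the centre line of the jaws, within the pads' length; the fingertips stand 19 mm ahead of it and the grasp point (between the pads) is the TCP; z points along the fingers, y is the direction in which the jaws open and shut (so a half turn about z gives the same grasp; the last joint's range is limited). The gripper opens to 92 mm and grips with 3 to 60 N. Pads are 19 mm wide; open, the fingers measure 130 mm over their backs; the gripper's body (75 mm by 190 mm) begins 47 mm behind the grasp point.
Start: joints at [-1.358, 0.434, 0.025, 1.573, -0.012, 1.134, -0.075], TCP at [0.194, 0.594, 0.246] pointing down, gripper open.
Joint ranges: [-2.62, 2.62], [-0.44, 2.09], [-1.27, 1.32], [0.08, 2.57], [-1.32, 4.46], [0.12, 2], [-2.74, 2.74]. Speed limits (rad/s): [2.22, 2.22, 3.01, 3.01, 3.14, 3.14, 3.14].

INTERFACE

Orientations are given as a rotation vector (axis times angle).
In Python, from cell import monitor, imaging, workorder, outline_of gives the robot as it stands.
- The arm moves only by the tool move_arm, never from a script. Its argument "series" is a list of rows, each a list of 6 numbers: the shift along the world's x, y, z in cm, then the turn, a rotation vector about the world's x, y, z in degrees. A call has 1 to 8 rows; each row shifts and turns the commanded pose from where the row before left it; what a row does not reach is not made up. A row lasts 1/10 s, in which the tool goes at most 50 mm and 8.59 degrees, less where a joint would pass 70% of its speed; a pose out of reach is approached as far as the arm can. A call with a gripper value outside its range is refused whole. "grip" is the opening, from 0 (shut) to 1 (fully open), set as the call begins (left out, the last holds). The fingers move at their own pace and stop on an object; "force" is the grip in N (left out, the last holds). Time passes only in rows, so rows that do not move let the fingers close. It gives the time, the measured TCP pose, the force and the opening at its end, in the units of the state.
- monitor.observe(): the state, without advancing time (a new reading comes with each control period).
- imaging.get_image(name): name is "side" or "top"; returns a dict with "color" (420x560x3 uint8, red, green, blue), "fx", "fy", "cx", "cy" (pixels), "rvec" (rotation vector, rad) and "tvec" (3), from world to camera coordinates, as OpenCV has them. Camera axes: x right, y down, z forward; pixel columns grow to the right and rows downward; lengths in m; the calibration is good to about 2 mm. A picture is of the moment at which its call begins. There is no depth.
- workorder.sign_off(): hands the job in, once; it reports no verdict.
Trained networks look in the newest picture that a camera, given by its name, has taken for a name from the list of things; names that differ only in an ending like _2 or _b are one class to them, and where a whole thing is asked for, a point or a joint stands for the part that bears it (a point fixed in the world has none). Each returns a list of dicts, best first, with "p" (0 to 1); they miss things now and then, are a little off and sometimes report something else, mostly with a low value. They report only what shows in the picture. A call takes as long as a camera call. They do not tell look-alikes from the thing itself.
- outline_of(camera, thing): "mask" (420x560 bool, what is visible of it) and "rect" ([left, top, width, height] in pixels, round what is visible of it).
The state is a dict: "clock": time; "joints": joint angles; "dq": joint speeds; "joint_efforts": joint torques, N m; "position": TCP position; "ee_rot": TCP orientation; "force": force on the tool from outside, world axes, zero at the start; "ft_torque": the same for the moment, N m; "width": opening from 0.0 (shut) to 1.0 (fully open).
Only numpy, scipy, OpenCV 4.12 (cv2) and the standard library are available. Lean on these libraries where they do the work, as an engineer would, in place of code of your own. Each camera call takes 0.05 s, during which the arm holds its last target. There are 200 camera calls.

## Working session

There is one attempt and no reset: what is moved stays moved. The work goes in short steps, Python scripts to look and compute and a tool call to move; the robot and the scene stay as the last step left them, time stands still between calls to the robot, and variables do not carry over. Pictures are saved under pics/ and viewed, about 8 in all and at most 12, crops included, and the job is handed in when it is done.

Besides the shell and the picture viewer there is one more tool, called after "Call:" as name(argument=value, ...), one argument or row to a line, values as JSON. move_arm: Moves the arm, as the interface text tells. Its arguments: {"type":"object","properties":{"series":{"type":"array"},"grip":{"type":"number"},"force":{"type":"number"}},"required":["series"]}

```bash
mkdir -p pics; cat > h.py <<'E'
import numpy as np, cv2
from cell import monitor, imaging, workorder, outline_of
def grab(n):
    d=imaging.get_image(n); R=cv2.Rodrigues(np.array(d['rvec'],float))[0]
    return d,R,np.array(d['tvec'],float)
def proj(c,p):
    d,R,t=c; q=R@np.array(p,float)+t
    return np.array([d['fx']*q[0]/q[2]+d['cx'],d['fy']*q[1]/q[2]+d['cy']])
def onz(c,uv,z):
    d,R,t=c; r=R.T@np.array([(uv[0]-d['cx'])/d['fx'],(uv[1]-d['cy'])/d['fy'],1]); o=-R.T@t
    return o+r*(z-o[2])/r[2]
def save(c,f,crop=None,s=1):
    im=c[0]['color'][:,:,::-1]
    if crop: x,y,w,h=crop; im=im[y:y+h,x:x+w]
    cv2.imwrite('pics/'+f,cv2.resize(im,None,fx=s,fy=s,interpolation=cv2.INTER_CUBIC))
E
python3 - <<'E'
from h import *
np.set_printoptions(precision=3,suppress=True)
cs={n:grab(n) for n in('top','side')}
both=np.hstack([cs[n][0]['color'] for n in cs])[:,:,::-1]
for n in cs:
    save(cs[n],n+'0.png',s=1.4)
    print(n,'cam at',-cs[n][1].T@cs[n][2],cs[n][0]['fx'])
    for th in 'bottle rest cap bottle_stand cap_stand tube_rack beaker reagent_jar'.split():
        for o in outline_of(n,th)[:4]:
            m=o['mask']; ys,xs=np.nonzero(m)
            c=(xs.mean(),ys.mean()); print(th,round(o['p'],2),o['rect'],np.array(c),onz(cs[n],c,0.03) if n=='top' else '')
print(monitor.observe())
E
```

```text
top cam at [0.337 0.054 1.266] 404.31535127730376
bottle 0.96 [160.2, 308.1, 54.9, 23.9] [188.008 319.777] [0.185 0.353 0.03 ]
bottle 0.68 [199.0, 206.6, 52.4, 19.7] [224.734 216.616] [0.495 0.244 0.03 ]
bottle 0.57 [102.4, 211.3, 25.1, 51.2] [113.15  236.898] [0.437 0.589 0.03 ]
cap 0.67 [312.5, 222.7, 22.9, 17.5] [322.515 230.39 ] [ 0.447 -0.056  0.03 ]
cap 0.33 [280.5, 142.7, 35.3, 37.0] [296.057 162.855] [0.661 0.02  0.03 ]
bottle_stand 0.83 [373.9, 201.6, 27.7, 30.1] [385.1   217.007] [ 0.485 -0.249  0.03 ]
cap_stand 0.76 [277.6, 146.4, 35.8, 34.6] [296.365 162.68 ] [0.661 0.019 0.03 ]
cap_stand 0.7 [375.9, 126.1, 26.6, 26.3] [387.907 137.26 ] [ 0.738 -0.27   0.03 ]
tube_rack 0.7 [192.8, 122.9, 64.4, 34.7] [224.338 139.72 ] [0.741 0.246 0.03 ]
tube_rack 0.27 [202.0, 205.2, 46.7, 19.5] [224.784 216.201] [0.496 0.244 0.03 ]
reagent_jar 0.97 [430.3, 202.3, 31.8, 21.6] [446.341 212.09 ] [ 0.497 -0.436  0.03 ]
side cam at [0.374 1.028 0.665] 411.6592394456124
bottle 0.96 [219.0, 384.1, 92.2, 35.4] [269.746 407.182] 
bottle 0.74 [378.3, 290.9, 38.0, 69.7] [395.635 324.164] 
bottle 0.5
[... 579 characters left out ...]
55 181.344] 
tube_rack 0.57 [123.5, 238.8, 71.7, 76.4] [159.806 276.695] 
beaker 0.67 [206.0, 167.3, 18.4, 33.2] [215.295 181.53 ] 
beaker 0.2 [247.0, 244.9, 29.3, 52.0] [261.491 272.672] 
reagent_jar 0.59 [280.2, 150.0, 13.3, 31.8] [285.974 163.609] 
{'clock': 0.9, 'joints': array([-1.358,  0.434,  0.025,  1.573, -0.012,  1.134, -0.075]), 'dq': array([-0.   , -0.002, -0.003,  0.002, -0.   , -0.001,  0.001]), 'joint_efforts': array([  0.002, -66.765,   0.985, -31.481,  -0.061,   0.032,   0.   ]), 'position': array([0.194, 0.594, 0.246]), 'ee_rot': array([0.494, 3.102, 0.   ]), 'force': array([-0.357, -0.393,  0.469]), 'ft_torque': array([ 0.04 ,  0.022, -0.01 ]), 'width': 1.0004398431125403}
```

View pics/top0.png

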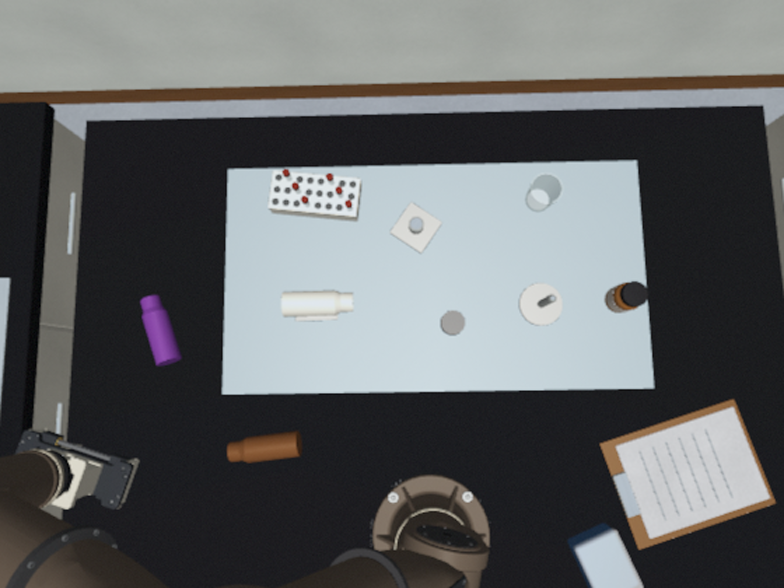

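View pics/side0.png

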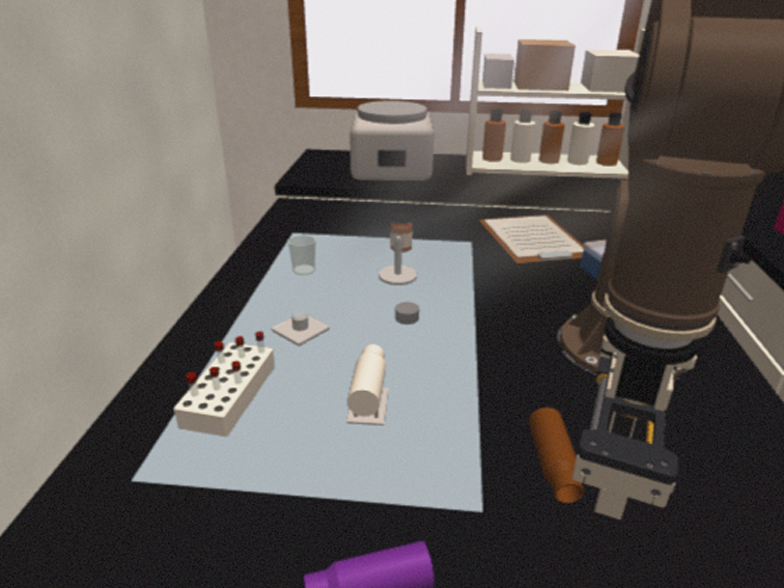

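The bottles are white at top pixel (224,217), brown at (188,320) and purple at (113,237). White on the rest is the one meant. The cap is at (323,230), the round stand with peg at (386,217), the square stand at (297,163). I'll fit models to the masks and confirm the white bottle in a crop.

```bash
cat > fit.py <<'E'
from h import *
from scipy.optimize import minimize
np.set_printoptions(precision=4,suppress=True)
A=np.linspace(0,2*np.pi,40,endpoint=False)
def cyl(segs): # [(z,r)...] about z
    return np.vstack([np.c_[r*np.cos(A),r*np.sin(A),0*A+z] for z,r in segs])
sq=np.array([[sx*.044,sy*.044,z] for sx in(-1,1) for sy in(-1,1) for z in(0,.01)])
M={'bottle':[cyl([(0,.027),(.112,.027),(.124,.021),(.15,.021)])],
   'cap':[cyl([(0,.027),(.028,.027)])],
   'bottle_stand':[cyl([(0,.048),(.01,.048)]),cyl([(.01,.009),(.1,.009),(.11,.005)])],
   'cap_stand':[sq,cyl([(.01,.017),(.036,.017),(.04,.013)])]}
def pose(th,v):
    c,s=np.cos(v[2]),np.sin(v[2])
    if th=='bottle': return np.array([[0,s,c],[0,-c,s],[1,0,0]]),np.array([v[0],v[1],.06])
    return np.array([[c,-s,0],[s,c,0],[0,0,1]]),np.array([v[0],v[1],0])
S=4
def render(c,th,v):
    R,t=pose(th,v); m=np.zeros((420*S,560*S),np.uint8)
    for P in M[th]:
        q=np.array([proj(c,R@p+t) for p in P])
        cv2.fillConvexPoly(m,cv2.convexHull(((q+.5)*S).astype(np.int32)),1)
    return m
def fit(th,obs,v0,yaw):
    big=[(c,cv2.resize(m.astype(np.uint8)*255,None,fx=S,fy=S,interpolation=cv2.INTER_LINEAR)>127) for c,m in obs]
    def cost(v):
        v=[v[0],v[1],v[2]/10 if yaw else 0] if yaw else [v[0],v[1],0]
        s=0
        for c,m in big:
            r=render(c,th,v)>0; s+=1-(r&m).sum()/(r|m).sum()
        return s
    x0=np.array([v0[0],v0[1],v0[2]*10] if yaw else v0[:2])
    sim=np.vstack([x0]+[x0+d for d in np.diag([.015,.015,1.5][:len(x0)])])
    o=minimize(cost,x0,method='Nelder-Mead',options=dict(initial_simplex=sim,xatol=2e-4,fatol=1e-4,maxiter=80))
    x=o.x.copy()
    if yaw:x[2]/=10
    return x,o.fun
E
python3 - <<'E'
from fit import *
cs={n:grab(n) for n in('top','side')}
save(cs['top'],'crop1.png',(180,110,230,140),3.4)
V0={'bottle':((.495,.31,-1.55),1,(224,217),(261,272)),'cap':((.447,-.056,0),0,(322,230),(289,223)),
'bottle_stand':((.485,-.249,0),0,(386,217),(283,191)),'cap_stand':((.66,.02,.6),1,(296,163),(214,234))}
for th,(v0,yaw,*uv) in V0.items():
    obs=[]
    for n,u in zip(cs,uv):
        L=[o for o in outline_of(n,th) if np.hypot(*(np.array(o['mask'].nonzero()[::-1]).mean(1)-u))<12]
        if L: obs.append((cs[n],L[0]['mask']))
    for o in ([obs] + ([[q] for q in obs] if len(obs)>1 else [])): print(th,len(o),fit(th,o,v0,yaw))
E
```

```text
bottle 2 (array([ 0.4916,  0.3093, -1.5669]), np.float64(0.2034672382067767))
bottle 1 (array([ 0.4887,  0.3096, -1.5421]), np.float64(0.07878454557954073))
bottle 1 (array([ 0.4913,  0.3095, -1.5364]), np.float64(0.1011705685618729))
cap 2 (array([ 0.4489, -0.0586]), np.float64(0.12195071341310004))
cap 1 (array([ 0.4479, -0.0579]), np.float64(0.057719380572501144))
cap 1 (array([ 0.4494, -0.0602]), np.float64(0.04631530914898474))
bottle_stand 2 (array([ 0.4901, -0.2566]), np.float64(0.21875108202453508))
bottle_stand 1 (array([ 0.4891, -0.2558]), np.float64(0.09347914135277435))
bottle_stand 1 (array([ 0.4907, -0.2579]), np.float64(0.12383816293056316))
cap_stand 2 (array([0.6694, 0.0185, 0.9775]), np.float64(0.21816667681054103))
cap_stand 1 (array([0.6693, 0.0191, 0.9583]), np.float64(0.06642541214314435))
cap_stand 1 (array([0.6732, 0.0139, 0.9372]), np.float64(0.13689861655998348))
```

View pics/crop1.png

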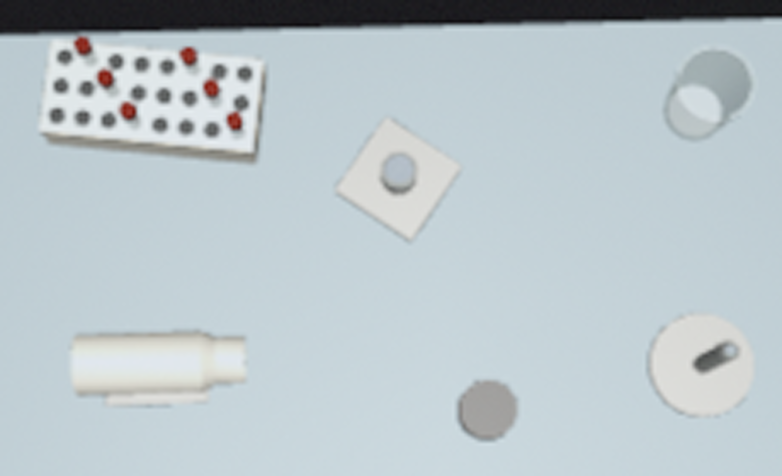

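White bottle on the rest confirmed in the crop at (157,362), with its mouth to the right (-y). The two views agree to within 5 mm. I'll grip it near the closed end with the tool tilted 45°, so that it is also tilted 45° (pointing outward) once the bottle is inverted.

```bash
cat > plan.py <<'E'
from h import *
from scipy.spatial.transform import Rotation as Ro
np.set_printoptions(precision=3,suppress=True)
def orient(az,tilt):  # tool heading azimuth deg, tilt from down deg; jaw y at az+90
    a,t=np.radians([az,tilt]); h=np.array([np.cos(a),np.sin(a),0])
    z=np.sin(t)*h+np.array([0,0,-np.cos(t)]); y=np.array([-h[1],h[0],0])
    return Ro.from_matrix(np.c_[np.cross(y,z),y,z])
def go(p,R,s=None,cm=4.,deg=7.):
    s=s or monitor.observe(); P=np.array(s['position']); Q=Ro.from_rotvec(s['ee_rot'])
    d=(np.array(p)-P)*100; w=np.degrees((R*Q.inv()).as_rotvec()) if R is not None else np.zeros(3)
    n=max(1,int(np.ceil(max(np.linalg.norm(d)/cm,np.linalg.norm(w)/deg))))
    print('to',np.array(p),'total cm',d,'deg',w,'rows',n,'each',np.r_[d/n,w/n]); return {'position':p,'ee_rot':R.as_rotvec() if R is not None else s['ee_rot']}
E
python3 - <<'E'
from plan import *
R=orient(-88.5,45); g=np.array([.491,.2795,.06]); z=R.as_matrix()[:,2]
s=go(g-.12*z,R); go(g,R,s)
E
```

```text
to [0.489 0.364 0.145] total cm [ 29.463 -22.976 -10.09 ] deg [-38.348 -28.58  -66.557] rows 12 each [ 2.455 -1.915 -0.841 -3.196 -2.382 -5.546]
to [0.491 0.28  0.06 ] total cm [ 0.222 -8.482 -8.485] deg [ 0.  0. -0.] rows 4 each [ 0.056 -2.121 -2.121  0.     0.    -0.   ]
```

Call:
move_arm(
  series=[
    [2.46, -1.91, -0.5, -3.2, -2.38, -5.55],
    [2.46, -1.91, -0.5, -3.2, -2.38, -5.55],
    [2.46, -1.91, -0.5, -3.2, -2.38, -5.55],
    [2.46, -1.91, -0.5, -3.2, -2.38, -5.55],
    [2.46, -1.91, -0.5, -3.2, -2.38, -5.55],
    [2.46, -1.91, -0.5, -3.2, -2.38, -5.55],
  ],
  grip=1,
)

```text
clock: 2.0
position: [0.3422, 0.4791, 0.2159]
ee_rot: [1.236, 2.53, -0.412]
force: [-0.4, -0.4, -0.7]
width: 1.001
```

Call:
move_arm(
  series=[
    [2.46, -1.91, -1.1, -3.2, -2.38, -5.55],
    [2.46, -1.91, -1.1, -3.2, -2.38, -5.55],
    [2.46, -1.91, -1.1, -3.2, -2.38, -5.55],
    [2.46, -1.91, -1.1, -3.2, -2.38, -5.55],
    [2.46, -1.91, -1.1, -3.2, -2.38, -5.55],
    [2.46, -1.91, -1.1, -3.2, -2.38, -5.55],
    [0, 0, 0, 0, 0, 0],
    [0, 0, 0, 0, 0, 0],
  ],
)

```text
clock: 2.8
position: [0.4896, 0.3644, 0.1488]
ee_rot: [1.734, 1.778, -0.721]
force: [-1.0, 0.8, 0.1]
width: 1.0
```

```bash
python3 - <<'E'
from plan import *
R=orient(-88.5,45); g=np.array([.491,.2795,.06]); z=R.as_matrix()[:,2]
s=monitor.observe(); print(s['joints'],s['position'],s['clock'])
s=go(g-.12*z,R); go(g,R); c=grab('side'); save(c,'s2.png',(150,120,300,225),2.4)
E
```

```text
[-1.231  0.91   0.504  1.328  0.148  1.554 -0.806] [0.49  0.364 0.149] 2.8
to [0.489 0.364 0.145] total cm [-0.086 -0.008 -0.392] deg [ 0.085 -0.075  0.089] rows 1 each [-0.086 -0.008 -0.392  0.085 -0.075  0.089]
to [0.491 0.28  0.06 ] total cm [ 0.136 -8.49  -8.878] deg [ 0.085 -0.075  0.089] rows 4 each [ 0.034 -2.123 -2.219  0.021 -0.019  0.022]
```

View pics/s2.png

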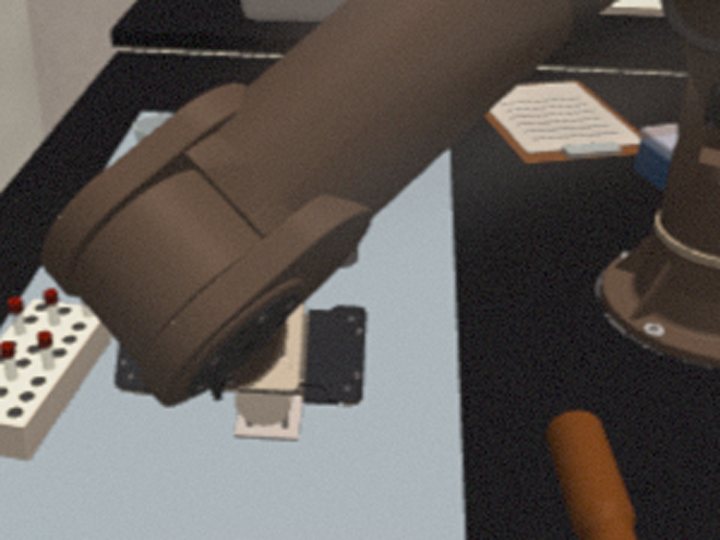

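The gripper is lined up behind the closed end of the bottle (its bottom shows at crop (268,405)), and the wrist is clear of the rack. Closing in along the tool axis.

Call:
move_arm(
  series=[
    [0.03, -1.7, -1.78, 0, 0, 0],
    [0.03, -1.7, -1.78, 0, 0, 0],
    [0.03, -1.7, -1.78, 0, 0, 0],
    [0.03, -1.7, -1.78, 0, 0, 0],
    [0.03, -1.7, -1.78, 0, 0, 0],
    [0, 0, 0, 0, 0, 0],
    [0, 0, 0, 0, 0, 0],
  ],
)

```text
clock: 3.55
position: [0.4905, 0.2816, 0.0617]
ee_rot: [1.734, 1.782, -0.717]
force: [-0.9, 0.3, -0.3]
width: 1.001
```

Call:
move_arm(
  series=[
    [0, 0, 0, 0, 0, 0],
    [0, 0, 0, 0, 0, 0],
    [0, 0, 0, 0, 0, 0],
    [0, 0, 0, 0, 0, 0],
    [0, 0, 0, 0, 0, 0],
    [0, 0, 0, 0, 0, 0],
    [0, 0, 0, 0, 0, 0],
    [0, 0, 0, 0, 0, 0],
  ],
  grip=0,
  force=25,
)

```text
clock: 4.35
position: [0.4915, 0.2801, 0.061]
ee_rot: [1.734, 1.779, -0.717]
force: [3.8, 1.3, 1.6]
width: 0.571
```

Gripped: the opening of 0.571 is about 53 mm, matching the 54 mm body. Lift, then pitch the bottle 90° about its jaw axis.

Call:
move_arm(
  series=[
    [0, 0, 1, 0, 0, 0],
    [0, 0, 2, 0, 0, 0],
    [0, 0, 3, 0, 0, 0],
    [0, 0, 3, 0, 0, 0],
    [0, 0, 3, 0, 0, 0],
    [0, 0, 2, 0, 0, 0],
    [0, 0, 0, 0, 0, 0],
  ],
  grip=0,
  force=35,
)

```text
clock: 5.05
position: [0.4917, 0.2801, 0.2046]
ee_rot: [1.738, 1.779, -0.714]
force: [0.0, -0.0, 0.0]
width: 0.568
```

Call:
move_arm(
  series=[
    [0, -1, 1, 7.5, 0.2, 0],
    [0, -1, 1, 7.5, 0.2, 0],
    [0, -1, 1, 7.5, 0.2, 0],
    [0, -1, 1, 7.5, 0.2, 0],
    [0, -1, 1, 7.5, 0.2, 0],
    [0, -1, 1, 7.5, 0.2, 0],
  ],
)

```text
clock: 5.65
position: [0.4903, 0.2193, 0.2618]
ee_rot: [-2.19, -2.247, -0.006]
force: [0.2, -0.1, -2.2]
width: 0.568
```

Call:
move_arm(
  series=[
    [0, -1, 1, 7.5, 0.2, 0],
    [0, -1, 1, 7.5, 0.2, 0],
    [0, -1, 1, 7.5, 0.2, 0],
    [0, -1, 1, 7.5, 0.2, 0],
    [0, -1, 1, 7.5, 0.2, 0],
    [0, -1, 1, 7.5, 0.2, 0],
    [0, 0, 0, 0, 0, 0],
    [0, 0, 0, 0, 0, 0],
  ],
)

```text
clock: 6.45
position: [0.4906, 0.1587, 0.32]
ee_rot: [-1.736, -1.777, -0.714]
force: [0.1, 0.8, -1.6]
width: 0.564
```

```bash
python3 - <<'E'
from plan import *
s=monitor.observe(); print(s['joints'],s['position'],s['clock'],s['width']); print(Ro.from_rotvec(s['ee_rot']).as_matrix())
F=Ro.from_euler('z',180,degrees=True)
for az in(-27,0,30):print(az); go([.49,-.257,.28],orient(az,45)*F)
E
```

```text
[-0.269  0.276  0.428  1.924 -0.924  1.313  0.593] [0.491 0.159 0.32 ] 6.45 0.5642796869638823
[[-0.015  1.    -0.02 ]
 [ 0.708  0.024  0.706]
 [ 0.706 -0.004 -0.708]]
-27
to [ 0.49  -0.257  0.28 ] total cm [ -0.056 -41.573  -3.997] deg [  -0.181   -0.193 -118.402] rows 17 each [-0.003 -2.445 -0.235 -0.011 -0.011 -6.965]
0
to [ 0.49  -0.257  0.28 ] total cm [ -0.056 -41.573  -3.997] deg [ -0.121  -0.213 -91.402] rows 14 each [-0.004 -2.969 -0.285 -0.009 -0.015 -6.529]
30
to [ 0.49  -0.257  0.28 ] total cm [ -0.056 -41.573  -3.997] deg [ -0.058  -0.224 -61.402] rows 11 each [-0.005 -3.779 -0.363 -0.005 -0.02  -5.582]
```

Call:
move_arm(
  series=[
    [0, -2.4, 0, 0, 0, -7],
    [0, -2.4, 0, 0, 0, -7],
    [0, -2.4, 0, 0, 0, -7],
    [0, -2.4, 0, 0, 0, -7],
    [0, -2.4, 0, 0, 0, -7],
    [0, -2.4, 0, 0, 0, -7],
    [0, -2.4, 0, 0, 0, -7],
    [0, -2.4, 0, 0, 0, -7],
  ],
)

```text
clock: 7.25
position: [0.4904, -0.0314, 0.321]
ee_rot: [-2.576, -0.822, -1.067]
force: [0.6, 0.4, -1.4]
width: 0.568
```

Call:
move_arm(
  series=[
    [0, -2.4, 0, 0, 0, -7],
    [0, -2.4, 0, 0, 0, -7],
    [0, -2.4, 0, 0, 0, -7],
    [0, -2.4, 0, 0, 0, -7],
    [0, -2.4, 0, 0, 0, -7],
    [0, -2.4, 0, 0, 0, -7],
    [0, 0, 0, 0, 0, 0],
    [0, 0, 0, 0, 0, 0],
  ],
)

```text
clock: 8.05
position: [0.4907, -0.173, 0.3205]
ee_rot: [2.865, -0.14, 1.185]
force: [0.8, 0.4, -1.8]
width: 0.569
```

```bash
python3 - <<'E'
from plan import *
s=monitor.observe(); print(s['joints'],s['position'],s['clock'],s['width']); print(Ro.from_rotvec(s['ee_rot']).as_matrix())
F=Ro.from_euler('z',180,degrees=True)
for az in(-27,-5):print(az); go([.49,-.257,.28],orient(az,45)*F)
E
```

```text
[ 0.098 -0.135  0.235  2.34  -0.71   0.217 -0.684] [ 0.491 -0.173  0.321] 8.05 0.5694510953724006
[[ 0.705 -0.098  0.703]
 [-0.069 -0.995 -0.069]
 [ 0.706  0.    -0.708]]
-27
to [ 0.49  -0.257  0.28 ] total cm [-0.069 -8.395 -4.055] deg [  0.009  -0.067 -21.39 ] rows 4 each [-0.017 -2.099 -1.014  0.002 -0.017 -5.347]
-5
to [ 0.49  -0.257  0.28 ] total cm [-0.069 -8.395 -4.055] deg [ 0.021 -0.064  0.61 ] rows 3 each [-0.023 -2.798 -1.352  0.007 -0.021  0.203]
```

Call:
move_arm(
  series=[
    [0, -2.1, 0, 0, 0, -4],
    [0, -2.1, 0, 0, 0, -4],
    [0, -2.1, -1, 0, 0, -4],
    [0, -2.1, -1, 0, 0, -4],
    [0, 0, -1, 0, 0, 0],
    [0, 0, -1, 0, 0, 0],
    [0, 0, 0, 0, 0, 0],
    [0, 0, 0, 0, 0, 0],
  ],
)

```text
clock: 8.85
position: [0.4874, -0.2511, 0.2992]
ee_rot: [2.763, -0.479, 1.115]
force: [0.2, 0.2, -1.1]
width: 0.566
```

```bash
python3 - <<'E'
from plan import *
s=monitor.observe(); print(s['joints'],s['position'],s['clock'],s['width']); R=Ro.from_rotvec(s['ee_rot']).as_matrix();print(R)
m=s['position']+.1206*(R[:,2]-R[:,0])/2**.5; print('mouth',m)
cs={n:grab(n) for n in('top','side')}
ims=[]
for n in cs:
    q=proj(cs[n],m).round().astype(int); f=proj(cs[n],[.49,-.257,.01]); t=proj(cs[n],[.49,-.257,.11]); print(n,q,f,t)
    x,y=int(t[0])-50,max(0,int(t[1])-60); ims.append(cv2.resize(cs[n][0]['color'][y:y+110,x:x+100,::-1],None,fx=4,fy=4,interpolation=cv2.INTER_CUBIC)); print('crop',x,y)
cv2.imwrite('pics/b3.png',np.hstack([i[:440] for i in ims]))
E
```

```text
[ 0.843 -0.012 -0.418  2.287 -0.563  0.119 -0.956] [ 0.487 -0.251  0.299] 8.85 0.5663680059819562
[[ 0.678 -0.335  0.654]
 [-0.244 -0.942 -0.23 ]
 [ 0.694 -0.003 -0.72 ]]
mouth [ 0.485 -0.25   0.179]
top [399 210] [386.06  216.281] [394.506 211.927]
crop 344 151
side [285 150] [283.333 194.678] [283.712 168.386]
crop 233 108
```

View pics/b3.png

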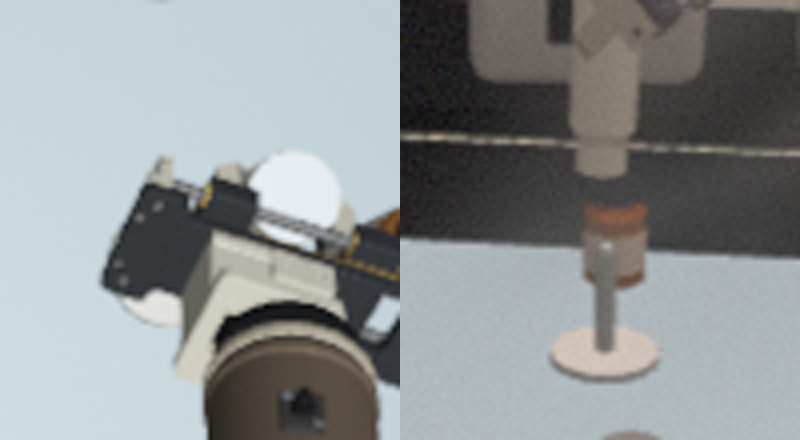

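The bottle hangs mouth down above the peg (side crop: mouth at (602,175), peg tip at (605,245)). Joint 6 is at its lower limit with this heading, so I'll yaw back to a less radial heading.

Call:
move_arm(
  series=[
    [0, 0, 0, 0, 0, 5],
    [0, 0, 0, 0, 0, 6],
    [0, 0, 0, 0, 0, 7],
    [0, 0, 0, 0, 0, 7],
    [0, 0, 0, 0, 0, 7],
    [0, 0, 0, 0, 0, 7],
    [0, 0, 0, 0, 0, 7],
    [0, 0, 0, 0, 0, 6],
  ],
)

```text
clock: 9.75
position: [0.4829, -0.2506, 0.2932]
ee_rot: [-2.726, -0.599, -1.058]
force: [0.8, -0.7, -1.0]
width: 0.566
```

```bash
cat > st.py <<'E'
from plan import *
def st(off=(0,0),az=33,z=.27):
    s=monitor.observe(); print(s['joints'],s['position'],s['clock'],s['width'],s['force']); R=Ro.from_rotvec(s['ee_rot']).as_matrix()
    b=(R[:,2]-R[:,0])/2**.5; print('heading',np.degrees(np.arctan2(R[1,2],R[0,2])),'b',b,'mouth',s['position']+.1206*b)
    go([.49+off[0],-.257+off[1],z],orient(az,45)*Ro.from_euler('z',180,degrees=True))
E
python3 -c "
from st import *; st()"
```

```text
[ 0.997  0.202 -0.232  2.043 -0.922  0.843  0.256] [ 0.483 -0.251  0.293] 9.75 0.5663630492912716 [ 0.793 -0.674 -1.025]
heading 24.876933212859427 b [-0.041 -0.018 -0.999] mouth [ 0.478 -0.253  0.173]
to [ 0.49  -0.257  0.27 ] total cm [ 0.705 -0.643 -2.324] deg [ 1.195 -2.272  8.178] rows 2 each [ 0.353 -0.321 -1.162  0.598 -1.136  4.089]
```

Call:
move_arm(
  series=[
    [0.35, -0.32, -1.2, 0.6, -1.14, 4.1],
    [0.35, -0.32, -1.2, 0.6, -1.14, 4.1],
    [0, 0, 0, 0, 0, 0],
    [0, 0, -1, 0, 0, 0],
    [0, 0, -0.5, 0, 0, 0],
    [0, 0, 0, 0, 0, 0],
    [0, 0, 0, 0, 0, 0],
  ],
)

```text
clock: 10.45
position: [0.4896, -0.2572, 0.2548]
ee_rot: [-2.608, -0.762, -1.082]
force: [0.2, 0.2, -1.1]
width: 0.566
```

```bash
python3 - <<'E'
from st import *; st(z=.131)
from fit import M
s=monitor.observe();R=Ro.from_rotvec(s['ee_rot']).as_matrix();b=(R[:,2]-R[:,0])/2**.5
cs={n:grab(n) for n in('top','side')}; ims=[]
o=s['position']-.0294*b; B=M['bottle'][0]; y=R[:,1]; x=np.cross(y,b)
for n in cs:
    im=cs[n][0]['color'][:,:,::-1].copy(); t=proj(cs[n],[.49,-.257,.11]); X,Y=int(t[0])-50,max(0,int(t[1])-60)
    im=cv2.resize(im[Y:Y+110,X:X+100],None,fx=4,fy=4,interpolation=cv2.INTER_CUBIC)
    f=lambda p:(((proj(cs[n],p)-[X,Y]+.5)*4).round().astype(int))
    q=np.array([f(o+p[0]*x+p[1]*y+p[2]*b) for p in B]); cv2.polylines(im,[cv2.convexHull(q.astype(np.int32))],1,(0,255,0),1)
    cv2.circle(im,tuple(map(int,f([.49,-.257,.11]))),3,(0,0,255),-1); ims.append(im[:440])
cv2.imwrite('pics/b4.png',np.hstack(ims))
E
```

```text
[ 1.043  0.331 -0.255  2.013 -0.951  0.892  0.462] [ 0.49  -0.257  0.255] 10.45 0.5659052505422356 [ 0.171  0.226 -1.141]
heading 32.65833370443694 b [ 0.001  0.002 -1.   ] mouth [ 0.49  -0.257  0.134]
to [ 0.49  -0.257  0.131] total cm [  0.039   0.018 -12.384] deg [-0.11   0.044  0.41 ] rows 4 each [ 0.01   0.005 -3.096 -0.028  0.011  0.103]
```

View pics/b4.png

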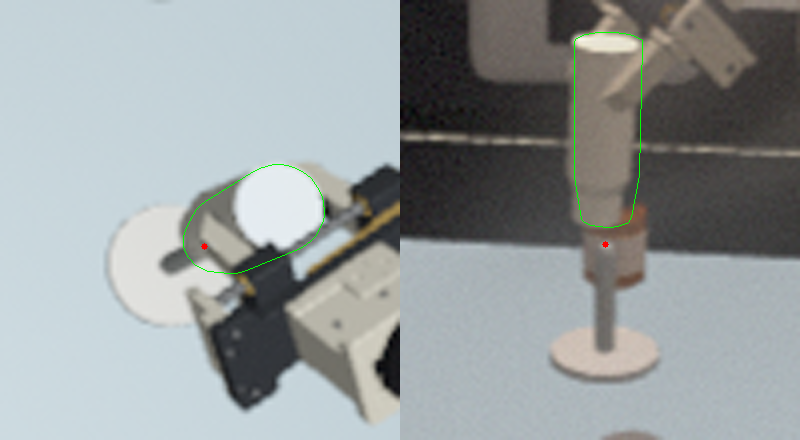

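The overlay shows the bottle's bottom end where expected. In the side crop, though, the mouth (597,225) lies left of the predicted (605,225), so the bottle sagged slightly about the jaw axis. Measuring that angle.

```bash
python3 - <<'E'
from st import *
from fit import M
s=monitor.observe();R=Ro.from_rotvec(s['ee_rot']).as_matrix();b0=(R[:,2]-R[:,0])/2**.5;y=R[:,1]
c=grab('side'); L=[o for o in outline_of('side','bottle') if abs(o['rect'][0]-278)<25 and abs(o['rect'][1]-118)<30]
print([(o['p'],o['rect']) for o in L]); m=L[0]['mask']
best=[]
for th in np.arange(-.1,.2,.01):
  for sg in (1,):
    b=Ro.from_rotvec(th*y).apply(b0); x=np.cross(y,b); o=s['position']-.0294*b
    q=np.array([proj(c,o+p[0]*x+p[1]*y+p[2]*b) for p in M['bottle'][0]]); mm=np.zeros((1680,2240),np.uint8)
    cv2.fillConvexPoly(mm,cv2.convexHull(((q+.5)*4).astype(np.int32)),1); e=[]
    for r in range(122,160):
        a=np.nonzero(m[r])[0]; k=np.nonzero(mm[r*4+2])[0]
        if len(a) and len(k): e.append(a[0]-k[0]/4)
    e=np.array(e); best.append((e.std(),e.mean(),th,b,s['position']+.1206*b))
best.sort(key=lambda t:abs(t[1])+2*t[0])
for t in best[:3]+sorted(best,key=lambda t:t[0])[:3]: print(*t)
E
```

```text
[(0.85, [273.2, 114.2, 19.6, 48.8])]
0.41608916581162886 -0.8552631578947368 0.06999999999999992 [ 0.0602  0.0393 -0.9974] [ 0.4969 -0.2529  0.1347]
0.34594254802986596 -1.019736842105263 0.059999999999999915 [ 0.0518  0.0339 -0.9981] [ 0.4959 -0.2536  0.1346]
0.6495856872630069 -0.4144736842105263 0.0999999999999999 [ 0.0854  0.0554 -0.9948] [ 0.5   -0.251  0.135]
0.2933354843369468 -1.3026315789473684 0.039999999999999925 [ 0.0349  0.0232 -0.9991] [ 0.4939 -0.2549  0.1345]
0.29539400421899537 -1.2105263157894737 0.049999999999999906 [ 0.0434  0.0286 -0.9987] [ 0.4949 -0.2542  0.1346]
0.3150347340477074 -1.4671052631578947 0.029999999999999943 [ 0.0265  0.0178 -0.9995] [ 0.4929 -0.2555  0.1345]
```

Sag is about 0.05 rad about the jaw axis. I'll correct it by turning back 2.9°, then lower.

Call:
move_arm(
  series=[
    [0, 0, 0, -1.57, 2.44, 0],
    [-0.1, 0, 0, 0, 0, 0],
    [0, 0, -1.5, 0, 0, 0],
    [0, 0, -2, 0, 0, 0],
    [0, 0, -2, 0, 0, 0],
    [0, 0, 0, 0, 0, 0],
    [0, 0, 0, 0, 0, 0],
  ],
)

```text
clock: 11.35
position: [0.4886, -0.2578, 0.1997]
ee_rot: [-2.644, -0.771, -1.021]
force: [-0.8, 0.0, -0.9]
width: 0.566
```

```bash
python3 - <<'E'
from st import *; st(z=.131)
cs={n:grab(n) for n in('top','side')}; ims=[]
for n in cs:
    t=proj(cs[n],[.49,-.257,.08]); X,Y=int(t[0])-50,max(0,int(t[1])-60)
    ims.append(cv2.resize(cs[n][0]['color'][Y:Y+110,X:X+100,::-1],None,fx=4,fy=4,interpolation=cv2.INTER_CUBIC))
cv2.imwrite('pics/b5.png',np.hstack(ims))
E
```

```text
[ 1.023  0.398 -0.265  2.053 -0.958  0.784  0.514] [ 0.489 -0.258  0.2  ] 11.35 0.5662330427847844 [-0.802  0.031 -0.948]
heading 32.700828038534475 b [-0.041 -0.024 -0.999] mouth [ 0.484 -0.261  0.079]
to [ 0.49  -0.257  0.131] total cm [ 0.143  0.08  -6.871] deg [ 1.364 -2.37   0.446] rows 2 each [ 0.072  0.04  -3.435  0.682 -1.185  0.223]
```

View pics/b5.png

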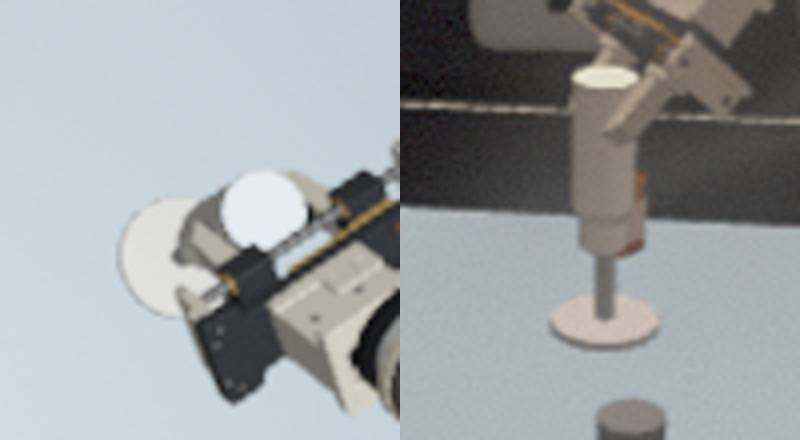

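The peg has entered the mouth: in the side crop the neck is centred at (605,245) over the peg at (604,290), and the bottle looks upright. Keep lowering.

Call:
move_arm(
  series=[
    [0, 0, -1.5, 0, 0, 0],
    [0, 0, -1.5, 0, 0, 0],
    [0, 0, -1.5, 0, 0, 0],
    [0, 0, -1, 0, 0, 0],
    [0, 0, -0.5, 0, 0, 0],
    [0, 0, -0.3, 0, 0, 0],
    [0, 0, 0, 0, 0, 0],
    [0, 0, 0, 0, 0, 0],
  ],
)

```text
clock: 12.25
position: [0.4889, -0.2579, 0.137]
ee_rot: [-2.645, -0.772, -1.021]
force: [-0.1, -0.1, -0.5]
width: 0.57
```

Call:
move_arm(
  series=[
    [0, 0, -0.2, 0, 0, 0],
    [0, 0, -0.2, 0, 0, 0],
    [0, 0, 0, 0, 0, 0],
    [0, 0, 0, 0, 0, 0],
  ],
)

```text
clock: 12.65
position: [0.4886, -0.2577, 0.1324]
ee_rot: [-2.645, -0.772, -1.02]
force: [1.6, -0.1, -0.4]
width: 0.569
```

Call:
move_arm(
  series=[
    [0, 0, -0.15, 0, 0, 0],
    [0, 0, -0.15, 0, 0, 0],
    [0, 0, 0, 0, 0, 0],
  ],
)

```text
clock: 12.95
position: [0.4899, -0.2574, 0.1311]
ee_rot: [-2.642, -0.773, -1.025]
force: [-2.7, -0.4, 13.8]
width: 0.567
```

Call:
move_arm(
  series=[
    [0, 0, -0.15, 0, 0, 0],
    [0, 0, 0, 0, 0, 0],
    [0, 0, 0, 0, 0, 0],
  ],
)

```text
clock: 13.25
position: [0.4907, -0.2574, 0.131]
ee_rot: [-2.642, -0.774, -1.028]
force: [-4.9, 0.4, 23.7]
width: 0.568
```

Contact at TCP z = 0.131, just where the rim should meet the disc. Relax, open and back out along the tool axis.

Call:
move_arm(
  series=[
    [0, 0, 0.2, 0, 0, 0],
    [0, 0, 0, 0, 0, 0],
  ],
  force=10,
)

```text
clock: 13.45
position: [0.4891, -0.258, 0.1307]
ee_rot: [-2.645, -0.772, -1.022]
force: [-0.6, -0.4, 9.2]
width: 0.572
```

Call:
move_arm(
  series=[
    [0, 0, 0, 0, 0, 0],
    [0, 0, 0, 0, 0, 0],
    [0, 0, 0, 0, 0, 0],
    [0, 0, 0, 0, 0, 0],
    [0, 0, 0, 0, 0, 0],
    [0, 0, 0, 0, 0, 0],
  ],
  grip=1,
)

```text
clock: 14.05
position: [0.4886, -0.2577, 0.1298]
ee_rot: [-2.645, -0.772, -1.02]
force: [0.0, 0.7, -0.6]
width: 0.992
```

Call:
move_arm(
  series=[
    [-0.6, -0.4, 0.7, 0, 0, 0],
    [-1.2, -0.8, 1.4, 0, 0, 0],
    [-1.2, -0.8, 1.4, 0, 0, 0],
    [-1.2, -0.8, 1.4, 0, 0, 0],
    [-1.2, -0.8, 1.4, 0, 0, 0],
    [-1.2, -0.8, 1.4, 0, 0, 0],
    [-1.2, -0.8, 2, 0, 0, 0],
    [-1.2, -0.8, 2, 0, 0, 0],
  ],
)

```text
clock: 14.85
position: [0.3973, -0.3181, 0.248]
ee_rot: [-2.645, -0.771, -1.019]
force: [1.0, -0.1, -0.0]
width: 1.002
```

```bash
python3 - <<'E'
from plan import *
s=monitor.observe(); print(s['joints'],s['position'],s['clock'],s['width'])
for az in (-97,-60,83,0):
  print(az);go([.4487,-.059,.15],orient(az,0))
cs={n:grab(n) for n in('top','side')}; ims=[]
for n in cs:
    t=proj(cs[n],[.49,-.257,.08]); X,Y=int(t[0])-60,max(0,int(t[1])-60)
    ims.append(cv2.resize(cs[n][0]['color'][Y:Y+140,X:X+130,::-1],None,fx=3,fy=3,interpolation=cv2.INTER_CUBIC))
cv2.imwrite('pics/b6.png',np.hstack(ims))
E
```

```text
[ 1.182  0.326 -0.176  1.998 -0.829  1.022  0.534] [ 0.397 -0.318  0.248] 14.85 1.002312847880053
-97
to [ 0.449 -0.059  0.15 ] total cm [ 5.136 25.913 -9.799] deg [-36.873  23.115  48.134] rows 10 each [ 0.514  2.591 -0.98  -3.687  2.312  4.813]
-60
to [ 0.449 -0.059  0.15 ] total cm [ 5.136 25.913 -9.799] deg [-45.092  10.895  83.182] rows 14 each [ 0.367  1.851 -0.7   -3.221  0.778  5.942]
83
to [ 0.449 -0.059  0.15 ] total cm [ 5.136 25.913 -9.799] deg [  27.726   44.229 -122.436] rows 20 each [ 0.257  1.296 -0.49   1.386  2.211 -6.122]
0
to [ 0.449 -0.059  0.15 ] total cm [ 5.136 25.913 -9.799] deg [-53.532 -15.773 138.935] rows 22 each [ 0.233  1.178 -0.445 -2.433 -0.717  6.315]
```

View pics/b6.png

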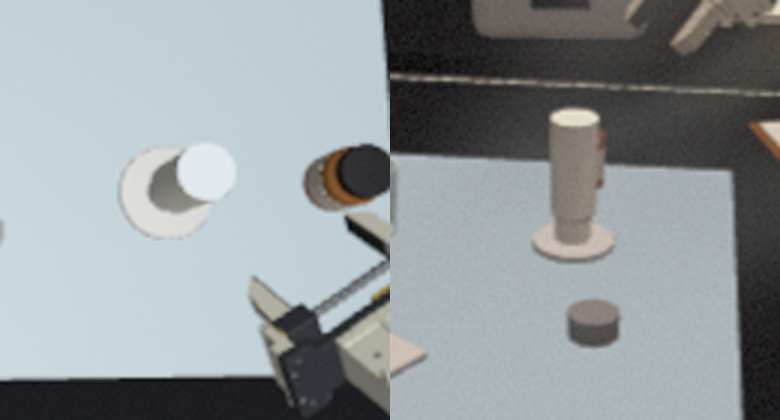

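The bottle stands inverted and upright on the disc (side crop (575,165), rim on the disc at (573,238)), and the jar is untouched. Now the cap.

Call:
move_arm(
  series=[
    [0, 1.2, 2, -3.69, 2.31, 4.81],
    [0, 1.2, 2, -3.69, 2.31, 4.81],
    [0.5, 2.5, 1, -3.69, 2.31, 4.81],
    [0.5, 2.5, 0, -3.69, 2.31, 4.81],
    [0.6, 3, 0, -3.69, 2.31, 4.81],
    [0.6, 3, 0, -3.69, 2.31, 4.81],
    [0.7, 3, 0, -3.69, 2.31, 4.81],
    [0.7, 3, 0, -3.69, 2.31, 4.81],
  ],
  grip=1,
)

```text
clock: 15.75
position: [0.4345, -0.1226, 0.2971]
ee_rot: [-2.477, -1.852, -0.222]
force: [0.9, 0.9, 0.3]
width: 0.999
```

Call:
move_arm(
  series=[
    [0.7, 3, 0, -3.69, 2.31, 4.81],
    [0.8, 3.4, 0, -3.69, 2.31, 4.81],
    [0, 0, -3, 0, 0, 0],
    [0, 0, -4, 0, 0, 0],
    [0, 0, -3, 0, 0, 0],
    [0, 0, -2, 0, 0, 0],
    [0, 0, 0, 0, 0, 0],
    [0, 0, 0, 0, 0, 0],
  ],
)

```text
clock: 16.55
position: [0.4495, -0.0595, 0.1772]
ee_rot: [-2.352, -2.082, -0.001]
force: [-0.8, -0.1, -0.2]
width: 0.999
```

```bash
python3 - <<'E'
from plan import *
s=monitor.observe(); print(s['joints'],s['position'],s['clock'],s['width'])
s=go([.4487,-.059,.1],orient(-97,0));go([.4487,-.059,.023],orient(-97,0),s,cm=2)
E
```

```text
[ 0.415  0.281 -0.483  2.032  0.169  0.866 -0.284] [ 0.449 -0.06   0.177] 16.55 0.9993911380274928
to [ 0.449 -0.059  0.1  ] total cm [-0.078  0.05  -7.72 ] deg [-0.034 -0.004 -0.046] rows 2 each [-0.039  0.025 -3.86  -0.017 -0.002 -0.023]
to [ 0.449 -0.059  0.023] total cm [ 0.   0.  -7.7] deg [0. 0. 0.] rows 4 each [ 0.     0.    -1.925  0.     0.     0.   ]
```

Call:
move_arm(
  series=[
    [-0.08, 0.05, -3, 0, 0, 0],
    [0, 0, -3, 0, 0, 0],
    [0, 0, -3, 0, 0, 0],
    [0, 0, -2.5, 0, 0, 0],
    [0, 0, -2, 0, 0, 0],
    [0, 0, -1.7, 0, 0, 0],
    [0, 0, 0, 0, 0, 0],
    [0, 0, 0, 0, 0, 0],
  ],
)

```text
clock: 17.35
position: [0.4498, -0.0592, 0.026]
ee_rot: [2.352, 2.081, 0.002]
force: [0.0, -0.5, 0.2]
width: 0.999
```

Call:
move_arm(
  series=[
    [0, 0, 0, 0, 0, 0],
    [0, 0, 0, 0, 0, 0],
    [0, 0, 0, 0, 0, 0],
    [0, 0, 0, 0, 0, 0],
    [0, 0, 0, 0, 0, 0],
    [0, 0, 0, 0, 0, 0],
    [0, 0, 0, 0, 0, 0],
    [0, 0, 0, 0, 0, 0],
  ],
  grip=0,
  force=20,
)

```text
clock: 18.15
position: [0.4489, -0.0593, 0.0251]
ee_rot: [2.352, 2.082, 0.001]
force: [-0.5, -0.5, 4.9]
width: 0.586
```

Call:
move_arm(
  series=[
    [0, 0, 1, 0, 0, 0],
    [0, 0, 2, 0, 0, 0],
    [0, 0, 2, 0, 0, 0],
    [0, 0, 2, 0, 0, 0],
    [0, 0, 2, 0, 0, 0],
    [0, 0, 0, 0, 0, 0],
    [0, 0, 0, 0, 0, 0],
  ],
)

```text
clock: 18.85
position: [0.4489, -0.0594, 0.1153]
ee_rot: [2.352, 2.081, 0.002]
force: [-0.4, -0.1, -0.7]
width: 0.585
```

```bash
python3 - <<'E'
from plan import *
s=monitor.observe(); print(s['joints'],s['position'],s['clock'],s['width'])
s=go([.67,.0175,s['position'][2]],orient(-97,0))
E
```

```text
[ 0.382  0.372 -0.46   2.104  0.248  0.716 -0.361] [ 0.449 -0.059  0.115] 18.85 0.5854312875275848
to [0.67  0.018 0.115] total cm [22.11   7.687  0.   ] deg [-0.007  0.092  0.001] rows 6 each [ 3.685  1.281  0.    -0.001  0.015  0.   ]
```

Call:
move_arm(
  series=[
    [2.5, 0.87, 0, 0, 0, 0],
    [3.3, 1.15, 0, 0, 0, 0],
    [3.7, 1.28, 0, 0, 0, 0],
    [3.7, 1.28, 0, 0, 0, 0],
    [3.7, 1.28, 0, 0, 0, 0],
    [3, 1.05, 0, 0, 0, 0],
    [2.2, 0.78, 0, 0, 0, 0],
    [0, 0, 0, 0, 0, 0],
  ],
)

```text
clock: 19.65
position: [0.6714, 0.0197, 0.113]
ee_rot: [-2.35, -2.083, -0.002]
force: [0.3, 0.3, -0.5]
width: 0.591
```

```bash
python3 - <<'E'
from plan import *
s=monitor.observe(); print(s['joints'],s['position'],s['clock'],s['width'])
go([.67,.0175,s['position'][2]],orient(-97,0))
cs={n:grab(n) for n in('top','side')}; ims=[]
p=s['position']
for n in cs:
    im=cs[n][0]['color'][:,:,::-1]; t=proj(cs[n],[.67,.0175,.06]); X,Y=int(t[0])-50,int(t[1])-55
    im=cv2.resize(im[Y:Y+110,X:X+100],None,fx=4,fy=4,interpolation=cv2.INTER_CUBIC)
    for q,col in(([.67,.0175,.04],(0,0,255)),([p[0],p[1],p[2]-.025],(0,255,0))):
        cv2.circle(im,tuple(int(v) for v in (proj(cs[n],q)-[X,Y]+.5)*4),3,col,-1)
    ims.append(im)
cv2.imwrite('pics/c7.png',np.hstack(ims))
E
```

```text
[ 0.146  0.669 -0.405  1.563  0.298  0.971 -0.47 ] [0.671 0.02  0.113] 19.65 0.590559021643
to [0.67  0.018 0.113] total cm [-0.142 -0.22   0.   ] deg [-0.1    0.    -0.112] rows 1 each [-0.142 -0.22   0.    -0.1    0.    -0.112]
```

View pics/c7.png

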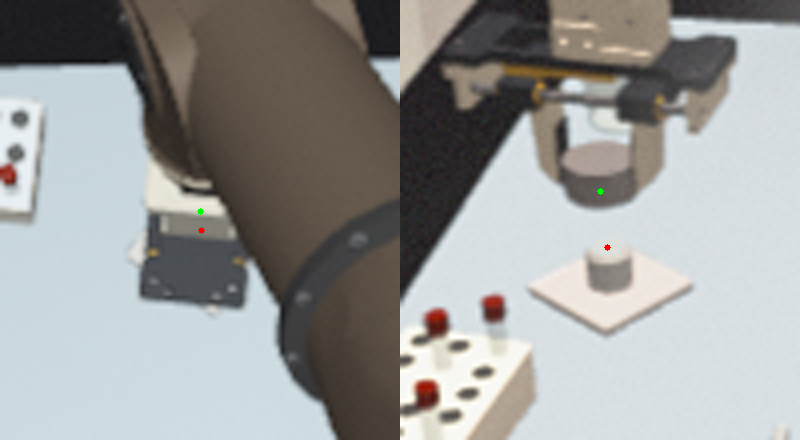

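The cap is held level with its rim centre at side crop (600,191). The stub top, (609,247) in the crop, is within about 2 mm of the estimate. Lowering.

Call:
move_arm(
  series=[
    [-0.2, -0.2, 0, 0, 0, 0],
    [0, 0, -1.5, 0, 0, 0],
    [0, 0, -1.5, 0, 0, 0],
    [0, 0, -1, 0, 0, 0],
    [0, 0, -0.5, 0, 0, 0],
    [0, 0, -0.5, 0, 0, 0],
    [0, 0, -0.3, 0, 0, 0],
    [0, 0, 0, 0, 0, 0],
  ],
)

```text
clock: 20.55
position: [0.6678, 0.0157, 0.0617]
ee_rot: [-2.352, -2.082, -0.001]
force: [-0.8, 0.4, 0.2]
width: 0.589
```

Call:
move_arm(
  series=[
    [0.1, 0.2, 0, 0, 0, 0],
    [0, 0, -0.5, 0, 0, 0],
    [0, 0, -0.5, 0, 0, 0],
    [0, 0, -0.4, 0, 0, 0],
    [0, 0, -0.3, 0, 0, 0],
    [0, 0, 0, 0, 0, 0],
    [0, 0, 0, 0, 0, 0],
  ],
)

```text
clock: 21.25
position: [0.6688, 0.0177, 0.0449]
ee_rot: [2.353, 2.082, 0.001]
force: [-0.5, -0.4, 0.0]
width: 0.586
```

Call:
move_arm(
  series=[
    [0, 0, -0.2, 0, 0, 0],
    [0, 0, -0.1, 0, 0, 0],
    [0, 0, 0, 0, 0, 0],
  ],
)

```text
clock: 21.55
position: [0.6688, 0.0176, 0.0418]
ee_rot: [2.353, 2.082, 0.001]
force: [-0.7, -0.7, -0.4]
width: 0.587
```

Call:
move_arm(
  series=[
    [0, 0, -0.1, 0, 0, 0],
    [0, 0, 0, 0, 0, 0],
    [0, 0, 0, 0, 0, 0],
  ],
)

```text
clock: 21.85
position: [0.6689, 0.0177, 0.0412]
ee_rot: [2.352, 2.082, 0.001]
force: [-0.8, 0.5, 2.6]
width: 0.587
```

Call:
move_arm(
  series=[
    [0, 0, -0.1, 0, 0, 0],
    [0, 0, 0, 0, 0, 0],
    [0, 0, 0, 0, 0, 0],
  ],
)

```text
clock: 22.15
position: [0.669, 0.0177, 0.0411]
ee_rot: [2.352, 2.081, 0.002]
force: [-4.3, -0.7, 10.7]
width: 0.588
```

Contact at TCP z = 0.041, as predicted for a seated cap. Release and retreat.

Call:
move_arm(
  series=[
    [0, 0, 0.1, 0, 0, 0],
    [0, 0, 0, 0, 0, 0],
    [0, 0, 0, 0, 0, 0],
    [0, 0, 0, 0, 0, 0],
    [0, 0, 0, 0, 0, 0],
    [0, 0, 0, 0, 0, 0],
  ],
  grip=1,
)

```text
clock: 22.75
position: [0.6688, 0.0177, 0.0408]
ee_rot: [2.353, 2.082, 0.001]
force: [0.2, 0.4, 0.3]
width: 0.988
```

Call:
move_arm(
  series=[
    [0, 0, 1, 0, 0, 0],
    [0, 0, 2, 0, 0, 0],
    [0, 0, 3, 0, 0, 0],
    [0, 0, 4, 0, 0, 0],
    [0, 0, 4, 0, 0, 0],
    [-1, 3, 4, 0, 0, 0],
    [-2, 4, 2, 0, 0, 0],
    [-2, 4, 0, 0, 0, 0],
  ],
)

```text
clock: 23.55
position: [0.6202, 0.1287, 0.245]
ee_rot: [2.352, 2.078, 0.011]
force: [0.9, 1.8, -0.1]
width: 1.003
```

Call:
move_arm(
  series=[
    [-2, 4, 0, 0, 0, 0],
    [-2, 4, 0, 0, 0, 0],
    [-2, 4, 0, 0, 0, 0],
    [-2, 4, 0, 0, 0, 0],
    [-2, 3, 0, 0, 0, 0],
    [0, 0, 0, 0, 0, 0],
    [0, 0, 0, 0, 0, 0],
  ],
)

```text
clock: 24.25
position: [0.5183, 0.318, 0.241]
ee_rot: [2.35, 2.085, 0.002]
force: [0.9, -0.3, 0.5]
width: 1.002
```

```bash
python3 - <<'E'
from fit import *
print(monitor.observe()['clock'])
cs={n:grab(n) for n in('top','side')}
ims=[cv2.resize(cs[n][0]['color'][y:y+150,x:x+200,::-1],None,fx=2,fy=2,interpolation=cv2.INTER_CUBIC) for n,x,y in(('top',270,100),('side',170,110))]
ims=[cv2.resize(i,(400,300)) for i in ims]; cv2.imwrite('pics/f8.png',np.hstack(ims))
def rend(c,P):
    m=np.zeros((1680,2240),np.uint8); cv2.fillConvexPoly(m,cv2.convexHull(((np.array([proj(c,p) for p in P])+.5)*4).astype(np.int32)),1); return m>0
inv=cyl([(.01,.021),(.036,.021),(.048,.027),(.16,.027)]); cp=cyl([(.016,.027),(.044,.027)])
for th,P,x0 in(('bottle',inv,(.49,-.257)),('cap',cp,(.669,.0177))):
  for n in cs:
    for o in outline_of(n,th):
        u=proj(cs[n],[*x0,P[:,2].mean()]); r=o['rect']
        if abs(r[0]+r[2]/2-u[0])<8 and abs(r[1]+r[3]/2-u[1])<8:
            m=cv2.resize(o['mask'].astype(np.uint8)*255,None,fx=4,fy=4)>127
            def f(v):
                k=rend(cs[n],P+[v[0],v[1],0]); return 1-(k&m).sum()/(k|m).sum()
            q=minimize(f,x0,method='Nelder-Mead',options=dict(initial_simplex=np.array(x0)+[[0,0],[.008,0],[0,.008]],maxiter=60)); print(th,n,o['p'],q.x,q.fun); break
E
```

```text
24.25
bottle top 0.74 [ 0.4889 -0.2558] 0.056367177988799644
cap top 0.48 [0.6668 0.0203] 0.10126291618828931
cap side 0.76 [0.6712 0.0205] 0.22122226873168693
```

View pics/f8.png

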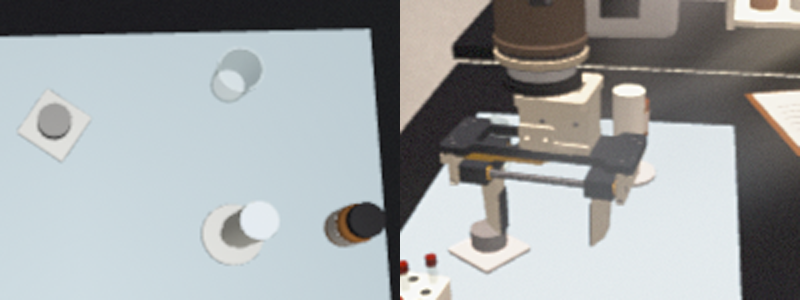

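The top view shows the cap centred on the square stand (54,120) and the bottle upright on the round stand (250,225). The beaker and jar have not moved. Handing in.

```bash
python3 -c "
from cell import workorder; print(workorder.sign_off())"
```

```text
the job is handed in; nothing more can be done
None
```

I put both pieces up to dry and handed the job in at about 24 s of the 64 s; the hand-in reported no verdict.

- **Bottle:** I inverted the white bottle over the peg and lowered it, still gripped, until the rim met the disc. Contact came at tool height 0.131 m, as predicted. The last top-view fit puts it about 2 mm from the peg's axis.
- **Cap:** I set it over the stub. Contact came at tool height 0.041 m, as predicted for a seated cap. The last fits put it about 3–5 mm from the stub's centre, against a limit of 9 mm. The side fit was poor because the gripper covered part of the view.
- **Along the way:**
    - The bottle sagged about 0.05 rad in the grip, which I corrected before lowering it.
    - Joint 6 reached its lower limit (it read 0.119 against the stated 0.12) at my first heading over the peg, so I turned the tool to another heading.
- **Not checked at the end:**
    - The last side view did not return a usable outline of the bottle. Its upright stance rests on the side crop taken right after I let go.
    - The beaker and jar look unmoved in the last top view. I did not measure any bystander's position, and the tube rack was only partly in the last picture.

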